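# Rebuild the closet freshener and hold its cedar dish out for a ball swap

### The job

Put the closet freshener back together as far as its dish: seat the air duct fully home on the fan base, over both pegs. Then lift the cedar dish by its handle, turn it a quarter turn so that the open side under the handle squarely faces the front edge of the shelf (the edge farthest from the robot), and finish still holding it level and still a few centimetres above the middle of the duct, so that I can swap the ball before it goes down. Keep the dish level and the loose ball in its middle all the way, and leave everything else where it is.

Things in the scene. Friction and masses are not known exactly. Their poses are not given: they have to be found in the camera images.
- base_seat (a point): Middle of the top face of the freshener's fan base, a low grey plastic box (110 mm along x, 170 mm along y, top face 42 mm above the shelf) that does not move; z is up. Two upright steel pegs stand on this face, 50 mm to either side of this point along y: 10 mm thick, 18 mm high, the upper 7 mm tapering to a 5 mm tip.
- duct_center (a point): Centre (33 mm above the underside) of the grey air duct, about 160 g: a foot 64 mm along x, 130 mm along y, 8 mm thick, with a 44 mm square louvred tower on its middle, 66 mm tall overall. Two 13.5 mm holes go through the foot, 50 mm to either side along y, and fit the base's pegs either way round. Seated, the foot lies flat on the base, y along the base's y, this point 33 mm above base_seat.
- dish: Shallow round bamboo dish, 116 mm wide, rim 26 mm high, about 170 g, with a wooden handle over it like a basket's: two uprights at the rim, 57 mm to either side along x, joined by a straight flat-sided crossbar along x. Below the bar it is open on both sides, towards plus and minus y. Origin at the centre of its underside; z is up.
- dish_handle (a point): Centre of the dish's crossbar, 110 mm above the dish's underside, straight above the dish's middle. The bar runs along x and is 121 mm long, 12 mm wide (along y) and 14 mm high; 55 mm are free between it and the ball.
- ball_center (a point): Centre of the cedar ball, 40 mm across, 17 g, lying loose in the middle of the dish (its centre is then 25 mm above the dish's underside). It rolls: the dish's hollow rises only 1 mm within 14 mm of the middle and 5 mm within 32 mm. The direction of its axes means nothing.
- shelf_front (a point): A mark for the directions of the shelf, on its surface 250 mm short of the middle of its front edge (the edge farthest from the robot, where people stand); does not move. x points out to the front, y runs along the front edge, z is up.
- spray_bottle: Closed clear glass spray bottle with a white press-button cap, 60 mm wide, 163 mm tall; origin at the centre of its underside. Bystander: leave alone.
- scrub_brush: Bamboo scrub brush lying bristles down, 165 x 48 x 34 mm; origin at the centre of its underside. Bystander: leave alone.
- polish_tin: Round flat shoe-polish tin, 69 mm across, 22 mm high; origin at the centre of its underside. Bystander: leave alone.
- lint_roller: Lint roller lying down, roll 48 mm thick and 100 mm long with a 110 mm handle along -x; origin under the end of the roll where the handle starts. Bystander: leave alone.
- shoe_tree: Cedar shoe tree lying down, about 250 x 72 x 70 mm; origin on its underside near the middle. Bystander: leave alone.
- shoehorn: Small shoehorn with a brass tip, 145 x 32 mm, lying in the pulled-out top drawer of the stack of three clear drawers at the right side (stack 198 mm tall). Bystander: leave alone.
Mind the look-alikes: they are no part of the job. Leave any orange look-alike of the dish alone.

How it is judged:
By the outcome, as a careful person would: the job done as asked, in the order asked, and still so for the second after the job is handed in, while the arm keeps its last pose, push and grip.
It also fails if it takes over 67 s, if anything falls off the work surface, if the arm or the gripper's body presses on something with over 40 N, if the wrist force passes 120 N, or if a joint passes its speed limit or range.

### The arm

A 7-joint arm with a two-finger parallel gripper is mounted at the origin on the work surface. World frame = base frame: x ahead of the robot, y to its left, z up, the work surface at z = 0. Lengths are in mm, angles in rad, forces in N, time in s.
With the tool pointing down it reaches from about 400 to 850 mm from the base axis. Payload 4.4 kg.
Tool frame: the origin (TCP) lies where the fingers leave the gripper's body, on its centre line; the fingertips stand 97 mm ahead of it and the grasp point (between the pads) lies 78 mm ahead of it; z points along the fingers, y is the line along which they close (so a half turn about z gives the same grasp; the last joint's range is limited). The gripper opens to 94 mm and grips with 3 to 60 N. Pads are 16 mm wide; open, the fingers measure 119 mm over their backs; the gripper's body (75 mm by 177 mm) begins 78 mm behind the grasp point.
Start: joints at [-1.181, 0.628, 0.038, 1.517, -0.027, 0.996, -0.02], TCP at [286.099, 583.664, 302.678] pointing down, gripper open.
Joint ranges: [-3.06, 3.06], [-0.37, 2.12], [-1.25, 1.32], [0.18, 2.47], [-1.1, 4.24], [0.23, 1.98], [-2.94, 2.94]. Speed limits (rad/s): [2.57, 2.57, 3.14, 3.14, 3.14, 3.14, 3.14].

### API

Orientations are given as a unit quaternion [w, x, y, z].
In Python, from station import env gives the robot as it stands.
- The arm moves only by the tool servo_tool, never from a script. Its argument "plan" is a list of rows, each a list of 2 entries, a list of its own where there are three numbers: the shift along the tool's x, y, z in mm, then the turn about the tool's z in rad. In form: [[[x, y, z], twist], ...]. A call has 1 to 12 rows; each row shifts and turns the commanded pose from where the row before left it, along the tool's axes as they then stand; what a row does not reach is not made up. A row lasts 1/12 s, in which the tool goes at most 41.7 mm and 7.16 degrees, less where a joint would pass 70% of its speed; a pose out of reach is approached as far as the arm can. A call is refused whole if a number of a shift passes 41.7 or a number of a turn 0.125, either way. A call with a gripper value outside its range is refused whole. "hand" is the opening, from -1 (shut) to 1 (fully open), so that 0 is half open, set as the call begins (left out, the last holds). The fingers move at their own pace and stop on an object; "grip_force" is the grip in N (left out, the last holds). Time passes only in rows, so rows that do not move let the fingers close. It gives the time, the measured TCP pose, the force, the opening and the grip force at its end, in the units of the state.
- env.sense(): the state, without advancing time (a new reading comes with each control period).
- env.snapshot(name): name is "scene" or "top"; returns (picture, depth): 480x640x3 uint8, red, green, blue; 480x640 float32, mm along the optical axis (not along the pixel's ray), 0 where there is no reading.
- env.calibration(name): a dict with "K" (3x3 intrinsics, pixels), "k1" (the pictures are not rectified: a ray, as slopes to the right and down, at radius r is drawn at 1 + k1 r^2 times it, then the intrinsics apply), "extrinsics" (4x4, takes a point from camera to world coordinates). Camera axes: x right, y down, z forward; pixel columns grow to the right and rows downward; lengths in mm; the calibration is good to about 2 mm. A picture is of the moment at which its call begins. calibration takes no time and is no camera call.
- env.job_done(): hands the job in; it is judged then, once.
The state is a dict: "clock": time; "qpos": joint angles; "qd": joint speeds; "tau": joint torques, N m; "position": TCP position; "orientation": TCP orientation; "wrist_force": force on the tool from outside, world axes, zero at the start; "moment": the same for the moment, N m; "opening": finger opening in mm; "gripper_force": force on a finger pad.
Only numpy, scipy, OpenCV 4.12 (cv2) and the standard library are available. Lean on these libraries where they do the work, as an engineer would, in place of code of your own. Each camera call takes 0.05 s, during which the arm holds its last target. There are 200 camera calls.

## Working session

There is one attempt and no reset: what is moved stays moved. The work goes in short steps, Python scripts to look and compute and a tool call to move; the robot and the scene stay as the last step left them, time stands still between calls to the robot, and variables do not carry over. Pictures are saved under pics/ and viewed, at most 10 in all, crops included, and the job is handed in when it is done.

Besides the shell and the picture viewer there is one more tool, called after "Emit:" as name([rows], argument=value, ...), one row to a line, values as JSON. servo_tool: Moves the arm, as the interface text tells. Its arguments: {"type":"object","properties":{"plan":{"type":"array"},"hand":{"type":"number"},"grip_force":{"type":"number"}},"required":["plan"]}

```bash
mkdir -p pics; cat > h.py <<'E'
import numpy as np, cv2
from station import env
def snap(n,f=None):
    p,d=env.snapshot(n)
    if f: cv2.imwrite('pics/'+f,p[:,:,::-1]); 
    np.savez('/tmp/%s.npz'%n,p=p,d=d)
    return p,d
def rays(n,uv):
    c=env.calibration(n);K=np.array(c['K'],float)
    uv=np.asarray(uv,float).reshape(-1,1,2)
    return cv2.undistortPoints(uv,K,np.array([c['k1'],0,0,0,0.])).reshape(-1,2)
def world(n,uv,depth):
    r=rays(n,uv);T=np.array(env.calibration(n)['extrinsics'])
    P=np.c_[r,np.ones(len(r))]*np.asarray(depth,float).reshape(-1,1)
    return P@T[:3,:3].T+T[:3,3]
def onz(n,uv,z):
    r=rays(n,uv);T=np.array(env.calibration(n)['extrinsics'])
    D=np.c_[r,np.ones(len(r))]@T[:3,:3].T
    return T[:3,3]+D*((z-T[2,3])/D[:,2])[:,None]
def cloud(n):
    z=np.load('/tmp/%s.npz'%n);d=z['d'];v,u=np.mgrid[:480,:640]
    w=world(n,np.c_[u.ravel(),v.ravel()],d.ravel());w[d.ravel()==0]=np.nan
    return z['p'],w.reshape(480,640,3)
E
python3 - <<'E'
from h import *
snap('scene','s0.png');snap('top','t0.png')
for n in('scene','top'):
    T=np.array(env.calibration(n)['extrinsics']);print(n,T.round(2).tolist(),env.calibration(n)['K'])
print(env.sense())
E
```

```text
scene [[0.57, 0.62, -0.54, 1213.85], [0.82, -0.43, 0.38, -418.35], [-0.0, -0.66, -0.75, 1012.72], [0.0, 0.0, 0.0, 1.0]] [[497.03838328   0.         324.09893444]
 [  0.         497.03838328 238.88711072]
 [  0.           0.           1.        ]]
top [[0.01, -1.0, 0.1, 459.71], [-1.0, -0.01, 0.02, 23.4], [-0.02, -0.1, -1.0, 1183.09], [0.0, 0.0, 0.0, 1.0]] [[442.33414025   0.         319.303526  ]
 [  0.         442.33414025 243.34738778]
 [  0.           0.           1.        ]]
{'clock': 0.1, 'qpos': array([-1.18084847,  0.62923769,  0.03848352,  1.51820744, -0.02699049,
        0.9963074 , -0.01996934]), 'qd': array([ 0.00088681, -0.004164  , -0.00134836, -0.00109974,  0.00240404,
       -0.00140762, -0.00082157]), 'tau': array([ 2.84682174e-03, -5.50794303e+01,  1.14727657e+00, -1.87119269e+01,
       -5.21881005e-02,  1.92302617e-02,  6.81595657e-05]), 'position': array([285.89775366, 583.2921626 , 301.87636177]), 'orientation': array([-1.63375297e-04,  2.25903998e-01,  9.74149224e-01, -8.04033428e-04]), 'wrist_force': array([ 0.37536827,  0.17454656, -0.41267781]), 'moment': array([ 0.04186838, -0.02411512,  0.01137008]), 'gripper_force': 0.0, 'opening': 94.18054628272596}
```

View pics/s0.png

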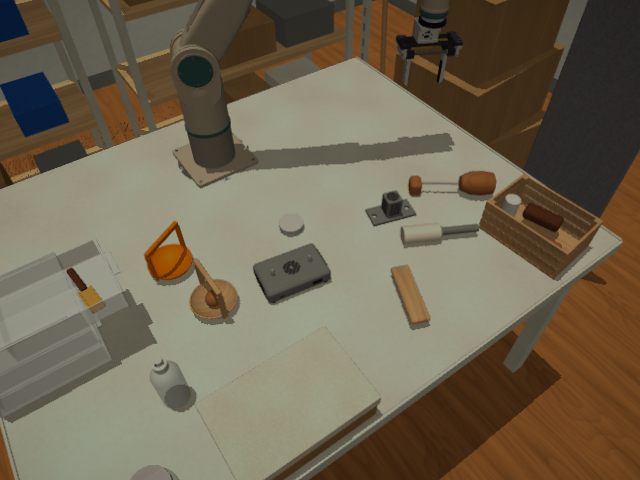

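View pics/t0.png

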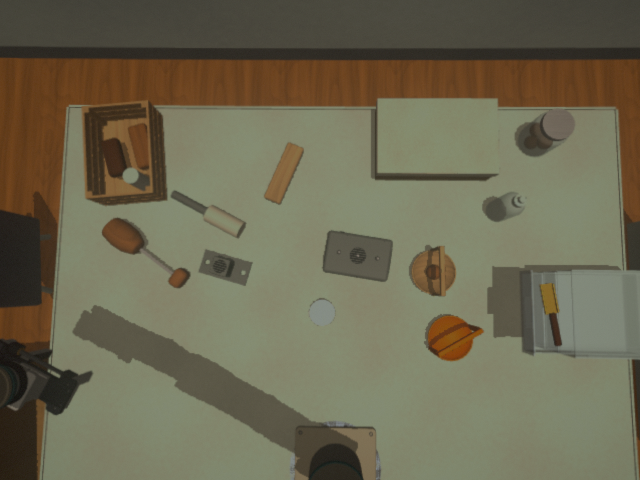

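The views show the duct at top (225,267), the base at (358,256), the dish at (433,270) with its bar roughly along x, and the orange decoy at (453,337). I'll enlarge these next.

```bash
python3 - <<'E'
from h import *
p=np.load('/tmp/top.npz')['p'][:,:,::-1]
q=np.load('/tmp/scene.npz')['p'][:,:,::-1]
a=cv2.resize(p[235:300,190:265],None,fx=5,fy=5,interpolation=cv2.INTER_CUBIC)
b=cv2.resize(p[222:302,315:395],None,fx=5,fy=5,interpolation=cv2.INTER_CUBIC)
c=cv2.resize(p[235:305,400:465],None,fx=5,fy=5,interpolation=cv2.INTER_CUBIC)
d=cv2.resize(q[240:330,180:330],(750,450)[:2],interpolation=cv2.INTER_CUBIC)[:, :]
o=np.zeros((600,800,3),np.uint8)
a=cv2.resize(p[242:292,190:260],(420,300),interpolation=cv2.INTER_CUBIC)
b=cv2.resize(p[225:287,317:397],(380,295),interpolation=cv2.INTER_CUBIC)
c=cv2.resize(p[240:300,405:465],(300,300),interpolation=cv2.INTER_CUBIC)
d=cv2.resize(q[185:230,355:425],(467,300),interpolation=cv2.INTER_CUBIC)
o[:300,:420]=a;o[:295,420:]=b;o[300:,:300]=c;o[300:,320:787]=d
o=np.clip(o*1.6,0,255).astype(np.uint8)
cv2.imwrite('pics/c0.png',o)
P,W=cloud('top')
for u,v in[(150,107),(300,107),(550,107),(300,350)]: print('edge',onz('top',[(u,v)],0).round(1))
def seg(u0,u1,v0,v1,z0,z1):
    w=W[v0:v1,u0:u1].reshape(-1,3);m=(w[:,2]>z0)&(w[:,2]<z1);w=w[m]
    r=cv2.minAreaRect(w[:,:2].astype(np.float32));print(len(w),w.mean(0).round(1),r)
seg(315,400,222,290,36,48)   #base
seg(195,258,242,292,4,14)  #foot
seg(195,258,242,292,56,75)  #tower
seg(405,465,240,305,100,125) #bar
seg(405,465,240,305,15,32) #dish
seg(415,480,310,370,100,125)
E
```

```text
edge [[950.9 523.1   0. ]]
edge [[954.1 105.6   0. ]]
edge [[ 956.2 -577.3    0. ]]
edge [[293.4  94.1   0. ]]
2657 [540.6 -52.9  42.2] ((541.2186279296875, -53.07659912109375), (170.91558837890625, 109.44981384277344), 81.25325775146484)
868 [508.  292.9   7.9] ((510.60418701171875, 295.9056091308594), (132.90199279785156, 164.8882598876953), 2.8159379959106445)
310 [507.8 296.3  66. ] ((508.202880859375, 296.9368591308594), (44.17659378051758, 43.925315856933594), 74.95769500732422)
298 [ 502.2 -249.4  116.1] ((502.6224365234375, -250.57557678222656), (118.10006713867188, 13.384011268615723), 0.7778522372245789)
703 [ 502.4 -251.3   22. ] ((502.81671142578125, -250.20030212402344), (112.94670104980469, 114.598876953125), 23.80430030822754)
301 [ 333.3 -285.7  116. ] ((334.5050964355469, -290.078369140625), (13.972465515136719, 120.27080535888672), 30.011011123657227)
```

View pics/c0.png

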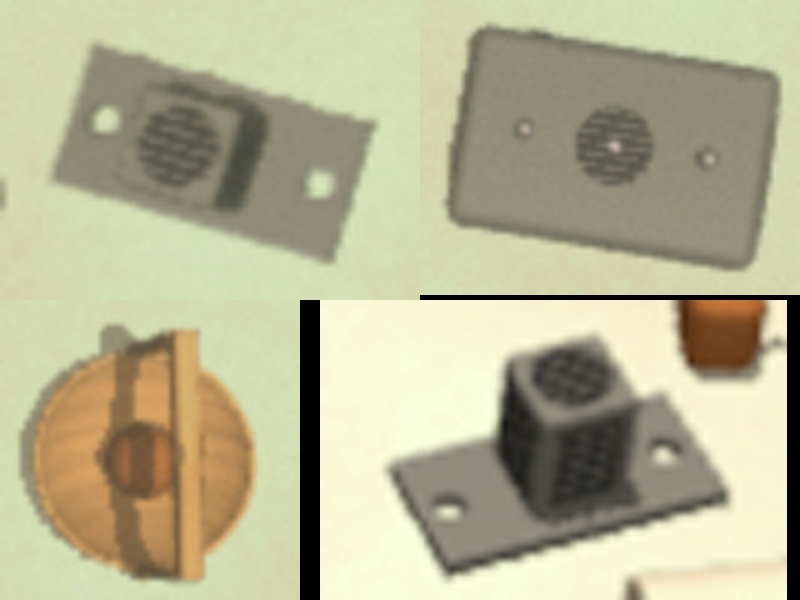

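Enlarged crop, in top-image pixels: duct holes at about (207.5,262) and (243.3,272.5), peg tips at about (338.9,251.9) and (377.4,258.3). The dish bar runs along world x.

```bash
python3 - <<'E'
from h import *
h=onz('top',[(207.5,262),(243.3,272.5)],6);t=onz('top',[(338.9,251.9),(377.4,258.3)],60)
for a in(h,t):
    d=a[0]-a[1];print(a.round(1).tolist(),a.mean(0).round(1),np.linalg.norm(d),np.degrees(np.arctan2(d[1],d[0])))
# scene clouds, cross-check
P,W=cloud('scene')
def seg(u0,u1,v0,v1,z0,z1):
    w=W[v0:v1,u0:u1].reshape(-1,3);m=(w[:,2]>z0)&(w[:,2]<z1);w=w[m]
    print(len(w),w.mean(0).round(1),cv2.minAreaRect(w[:,:2].astype(np.float32)))
seg(250,335,240,305,38,46);seg(360,420,185,228,62,70);seg(180,245,255,325,114,125)
E
```

```text
[[521.2, 345.2, 6.0], [494.4, 248.5, 6.0]] [507.8 296.8   6. ] 100.41038246451829 74.50002363491792
[[548.2, -4.3, 60.0], [533.0, -102.0, 60.0]] [540.6 -53.1  60. ] 98.8688249380692 81.20483983174563
2124 [546.9 -53.6  41.5] ((544.92578125, -52.016700744628906), (169.87673950195312, 110.33781433105469), 81.02405548095703)
182 [511.9 297.9  65.8] ((509.95648193359375, 299.0371398925781), (45.685482025146484, 46.335044860839844), 76.0500259399414)
187 [ 505.9 -250.   116.2] ((504.1598205566406, -249.88160705566406), (119.25472259521484, 11.699270248413086), 0.8466394543647766)
```

Emit:
servo_tool([
  [[0,0,0],-0.094],
  [[0,0,0],-0.094],
  [[-29,-21.8,0],0],
  [[-29,-21.8,0],0],
  [[-29,-21.8,0],0],
  [[-29,-21.8,0],0],
  [[-29,-21.8,0],0],
  [[-29,-21.8,0],0],
  [[-29,-21.8,0],0],
  [[-29,-21.8,0],0],
  [[-29,-21.8,0],0],
  [[-29,-21.8,0],0],
], hand=1, grip_force=25)

```text
clock: 1.1
position: [508.7, 295.0, 302.4]
orientation: [-0.0, 0.133, 0.991, -0.0]
wrist_force: [0.1, 1.1, 0.2]
opening: 93.9
gripper_force: 0.0
```

Emit:
servo_tool([
  [[0,0,0],0],
  [[0,0,0],0],
  [[0,0,0],0],
])

```text
clock: 1.35
position: [507.5, 297.2, 302.3]
orientation: [-0.001, 0.133, 0.991, 0.0]
wrist_force: [-0.8, 0.5, -0.6]
opening: 94.1
gripper_force: 0.0
```

Emit:
servo_tool([
  [[0,0,30],0],
  [[0,0,30],0],
  [[0,0,30],0],
  [[0,0,30],0],
  [[0,0,30],0],
  [[0,0,15],0],
  [[0,0,10],0],
  [[0,0,0],0],
  [[0,0,0],0],
])

```text
clock: 2.1
position: [507.5, 298.0, 127.8]
orientation: [-0.0, 0.133, 0.991, 0.0]
wrist_force: [0.3, -0.7, 0.3]
opening: 93.9
gripper_force: 0.0
```

Emit:
servo_tool([
  [[0,0,0],0],
  [[0,0,0],0],
  [[0,0,0],0],
  [[0,0,0],0],
  [[0,0,0],0],
  [[0,0,0],0],
  [[0,0,0],0],
  [[0,0,0],0],
  [[0,0,0],0],
  [[0,0,0],0],
  [[0,0,0],0],
  [[0,0,0],0],
], hand=-1)

```text
clock: 3.1
position: [508.2, 296.9, 127.8]
orientation: [0.0, 0.134, 0.991, 0.0]
wrist_force: [-0.5, 0.4, 1.5]
opening: 43.9
gripper_force: 25.0
```

Emit:
servo_tool([
  [[0,0,-8],0],
  [[0,0,-15],0],
  [[0,0,-25],0],
  [[0,0,-25],0],
  [[0,0,-25],0],
  [[0,0,-12],0],
  [[0,0,0],-0.058],
  [[0,0,0],-0.057],
  [[0,0,0],0],
], grip_force=30)

```text
clock: 3.85
position: [507.8, 296.2, 238.2]
orientation: [-0.0, 0.076, 0.997, -0.0]
wrist_force: [-0.9, 0.4, -2.7]
opening: 44.1
gripper_force: 30.0
```

Emit:
servo_tool([
  [[-3,-12,0],0],
  [[-7,-28,0],0],
  [[-8,-32,0],0],
  [[-8,-32,0],0],
  [[-8,-32,0],0],
  [[-8,-32,0],0],
  [[-8,-32,0],0],
  [[-8,-32,0],0],
  [[-8,-32,0],0],
  [[-8,-32,0],0],
  [[-8,-28,0],0],
  [[-4,-17,0],0],
])

```text
clock: 4.85
position: [540.3, -58.9, 237.4]
orientation: [-0.0, 0.08, 0.997, -0.001]
wrist_force: [-0.2, 0.4, -2.5]
opening: 43.6
gripper_force: 30.0
```

Emit:
servo_tool([
  [[0,0,0],0],
  [[0,0,0],0],
  [[0,0,0],0],
  [[0,0,0],0],
])

```text
clock: 5.18
position: [540.9, -52.0, 237.6]
orientation: [-0.0, 0.076, 0.997, 0.0]
wrist_force: [0.5, 0.8, -2.1]
opening: 43.8
gripper_force: 30.0
```

```bash
python3 - <<'E'
from h import *
p,_=snap('top');q,_=snap('scene')
o=np.hstack([cv2.resize(p[205:305,300:400],(400,400),interpolation=cv2.INTER_CUBIC),cv2.resize(q[200:310,230:340],(400,400),interpolation=cv2.INTER_CUBIC)])
cv2.imwrite('pics/c1.png',np.clip(o[:,:,::-1]*1.5,0,255).astype(np.uint8))
E
```

```text
(no output)
```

View pics/c1.png

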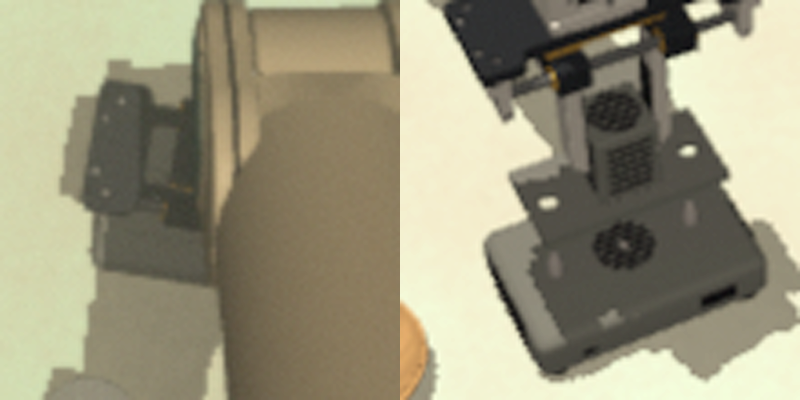

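Emit:
servo_tool([
  [[0,-0.5,15],0],
  [[0,-0.5,15],0],
  [[0,0,8],0],
  [[0,0,0],0],
  [[0,0,0],0],
  [[0,0,0],0],
])

```text
clock: 5.78
position: [541.4, -54.1, 200.2]
orientation: [0.0, 0.076, 0.997, 0.0]
wrist_force: [0.3, -0.2, -2.0]
opening: 44.0
gripper_force: 30.0
```

```bash
python3 - <<'E'
from h import *
q,_=snap('scene')
o=cv2.resize(q[230:300,245:335],(771,600),interpolation=cv2.INTER_CUBIC)
cv2.imwrite('pics/c2.png',np.clip(o[:,:,::-1]*1.7,0,255).astype(np.uint8))
s=env.sense();print(s['position'],s['orientation'])
E
```

```text
[541.50078924 -54.21212615 200.3403866 ] [6.34599234e-04 7.61649563e-02 9.97095028e-01 4.97386294e-05]
```

View pics/c2.png

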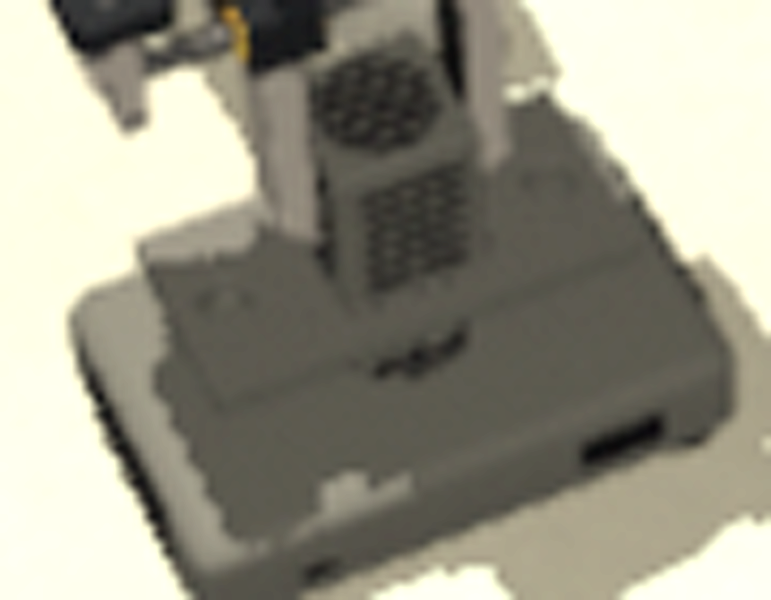

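Emit:
servo_tool([
  [[0,0.8,4],0],
  [[0,0,4],0],
  [[0,0,4],0],
  [[0,0,3],0],
  [[0,0,0],0],
  [[0,0,0],0],
])

```text
clock: 6.33
position: [541.0, -53.6, 184.3]
orientation: [-0.0, 0.076, 0.997, 0.0]
wrist_force: [0.4, -0.1, -2.6]
opening: 44.1
gripper_force: 30.0
```

Emit:
servo_tool([
  [[0,0,2],0],
  [[0,0,2],0],
  [[0,0,0],0],
  [[0,0,0],0],
])

```text
clock: 6.67
position: [541.1, -53.6, 180.6]
orientation: [-0.0, 0.076, 0.997, 0.0]
wrist_force: [0.2, -0.3, -1.3]
opening: 43.7
gripper_force: 30.0
```

Emit:
servo_tool([
  [[0,0,2],0],
  [[0,0,2],0],
  [[0,0,0],0],
  [[0,0,0],0],
])

```text
clock: 7.0
position: [541.0, -53.6, 176.5]
orientation: [-0.0, 0.076, 0.997, 0.0]
wrist_force: [-0.7, 0.3, -2.4]
opening: 43.6
gripper_force: 30.0
```

Emit:
servo_tool([
  [[0,0,2],0],
  [[0,0,2],0],
  [[0,0,0],0],
  [[0,0,0],0],
])

```text
clock: 7.33
position: [541.0, -53.6, 172.5]
orientation: [-0.0, 0.076, 0.997, 0.0]
wrist_force: [0.1, 0.4, -2.2]
opening: 44.0
gripper_force: 30.0
```

Emit:
servo_tool([
  [[0,0,1.5],0],
  [[0,0,1.5],0],
  [[0,0,0],0],
  [[0,0,0],0],
])

```text
clock: 7.67
position: [541.2, -53.6, 169.7]
orientation: [0.0, 0.076, 0.997, 0.0]
wrist_force: [0.1, 0.3, -1.2]
opening: 43.9
gripper_force: 30.0
```

Went down without contact force, so it's over the pegs. A small press, then release.

Emit:
servo_tool([
  [[0,0,0.7],0],
  [[0,0,0.5],0],
  [[0,0,0],0],
  [[0,0,0],0],
])

```text
clock: 8.0
position: [541.2, -53.6, 169.7]
orientation: [0.0, 0.076, 0.997, -0.0]
wrist_force: [-2.2, 0.4, 10.6]
opening: 43.8
gripper_force: 30.0
```

Emit:
servo_tool([
  [[0,0,0],0],
  [[0,0,0],0],
  [[0,0,0],0],
  [[0,0,0],0],
  [[0,0,0],0],
  [[0,0,0],0],
  [[0,0,0],0],
  [[0,0,0],0],
  [[0,0,0],0],
  [[0,0,0],0],
], hand=1)

```text
clock: 8.83
position: [541.1, -53.6, 168.5]
orientation: [-0.0, 0.076, 0.997, 0.0]
wrist_force: [-0.3, 0.6, 0.1]
opening: 93.6
gripper_force: 0.0
```

Emit:
servo_tool([
  [[0,0,-10],0],
  [[0,0,-25],0],
  [[0,0,-30],0],
  [[0,0,-30],0],
  [[0,0,-30],0],
  [[0,0,-30],0],
  [[0,0,-10],0],
  [[0,0,0],0],
  [[0,0,0],0],
  [[0,0,0],0],
])

```text
clock: 9.67
position: [540.2, -53.6, 332.0]
orientation: [-0.001, 0.076, 0.997, -0.0]
wrist_force: [0.4, 0.6, 0.4]
opening: 93.8
gripper_force: 0.0
```

```bash
python3 - <<'E'
from h import *
s=env.sense();print(s['position'],s['qpos'])
P,_=snap('scene');_,W=cloud('scene')
w=W[220:310,240:340].reshape(-1,3)
for lo,hi in((38,46),(46,54),(100,115)):
    m=w[(w[:,2]>lo)&(w[:,2]<hi)];print(lo,len(m),m.mean(0).round(1),cv2.minAreaRect(m[:,:2].astype(np.float32)) if len(m)>5 else 0)
# plane tilt of foot
m=w[(w[:,2]>47)&(w[:,2]<53)];A=np.c_[m[:,:2]-m[:,:2].mean(0),np.ones(len(m))];print(np.linalg.lstsq(A,m[:,2],rcond=None)[0])
o=cv2.resize(P[215:305,235:335],(667,600),interpolation=cv2.INTER_CUBIC)
cv2.imwrite('pics/c3.png',np.clip(o[:,:,::-1]*1.7,0,255).astype(np.uint8))
E
```

```text
[540.17681729 -53.5814826  332.010632  ] [ 0.10643618  0.44205675 -0.0860297   1.77791679  0.04587142  0.92650052
  1.41898499]
38 1027 [556.8 -59.1  41.5] ((544.4210205078125, -51.54045867919922), (170.0103759765625, 108.63124084472656), 81.79161071777344)
46 736 [548.2 -57.1  49.6] ((546.4768676757812, -48.05963897705078), (139.77536010742188, 83.57525634765625), 81.57566833496094)
100 293 [545.9 -53.4 106.8] ((543.6260986328125, -52.26417541503906), (44.23280334472656, 45.9681282043457), 81.10958862304688)
[ 8.52346387e-04 -5.35195038e-04  4.97265326e+01]
```

View pics/c3.png

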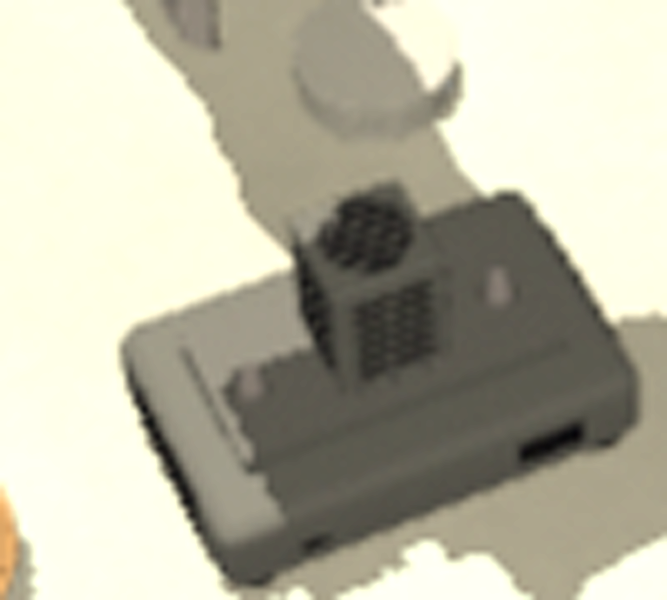

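The duct is seated flat: foot top at z about 50 and level, with both pegs showing through the holes at crop (250,380) and (497,285). Next is the dish.

Emit:
servo_tool([
  [[0,0,0],-0.083],
  [[0,0,0],-0.083],
  [[4,-20,0],0],
  [[4,-20,0],0],
  [[5,-24,0],0],
  [[5,-24,0],0],
  [[5,-24,0],0],
  [[5,-24,0],0],
  [[4,-20,0],0],
  [[4,-20,0],0],
  [[4,-20,0],0],
  [[0,0,0],0],
])

```text
clock: 10.72
position: [501.5, -254.8, 331.5]
orientation: [-0.002, -0.003, 1.0, -0.001]
wrist_force: [-1.0, -0.0, -0.8]
opening: 94.0
gripper_force: 0.0
```

Emit:
servo_tool([
  [[0,0,0],0],
  [[0,0,0],0],
  [[0,0,0],0],
  [[0,0,0],0],
])

```text
clock: 11.05
position: [504.1, -248.7, 333.2]
orientation: [-0.0, -0.008, 1.0, 0.0]
wrist_force: [-0.3, -0.7, 1.0]
opening: 94.1
gripper_force: 0.0
```

```bash
python3 - <<'E'
from h import *
s=env.sense();q=s['orientation'];print(s['position'],q,2*np.degrees(np.arctan2(q[2],q[1]))-90)
p,_=snap('scene');_,W=cloud('scene')
w=W[240:325,170:250].reshape(-1,3);m=w[(w[:,2]>113)&(w[:,2]<122)];print(len(m),cv2.minAreaRect(m[:,:2].astype(np.float32)))
E
```

```text
[ 504.09618756 -248.67180306  333.1774488 ] [-1.74853312e-04 -7.68909050e-03  9.99970331e-01  4.29967691e-04] 90.88111364510866
218 ((504.3240966796875, -249.8748779296875), (122.62852478027344, 12.585107803344727), 0.8824855089187622)
```

Emit:
servo_tool([
  [[1.6,-1.6,20],0],
  [[0,0,25],0],
  [[0,0,25],0],
  [[0,0,25],0],
  [[0,0,20],0],
  [[0,0,15],0],
  [[0,0,10],0],
  [[0,0,5],0],
  [[0,0,0],0],
  [[0,0,0],0],
  [[0,0,0],0],
])

```text
clock: 12.02
position: [502.8, -251.9, 189.4]
orientation: [0.001, -0.007, 1.0, -0.0]
wrist_force: [0.1, 0.0, -0.4]
opening: 94.3
gripper_force: 0.0
```

Emit:
servo_tool([
  [[0,0,0],0],
  [[0,0,0],0],
])

```text
clock: 12.18
position: [502.5, -251.9, 189.3]
orientation: [0.001, -0.007, 1.0, -0.0]
wrist_force: [-0.3, 0.2, 0.3]
opening: 93.9
gripper_force: 0.0
```

Emit:
servo_tool([
  [[0,1.5,1],0],
  [[0,0,0],0],
  [[0,0,0],0],
  [[0,0,0],0],
  [[0,0,0],0],
  [[0,0,0],0],
  [[0,0,0],0],
  [[0,0,0],0],
  [[0,0,0],0],
  [[0,0,0],0],
], hand=-0.65, grip_force=5)

```text
clock: 13.02
position: [502.1, -250.2, 187.4]
orientation: [-0.0, -0.007, 1.0, 0.0]
wrist_force: [0.2, 0.0, -0.4]
opening: 30.9
gripper_force: 0.0
```

Emit:
servo_tool([
  [[0,0,0],0],
  [[0,0,0],0],
  [[0,0,0],0],
  [[0,0,0],0],
  [[0,0,0],0],
  [[0,0,0],0],
  [[0,0,0],0],
  [[0,0,0],0],
], hand=-1)

```text
clock: 13.68
position: [502.0, -250.3, 187.4]
orientation: [-0.0, -0.007, 1.0, 0.0]
wrist_force: [0.6, 0.1, -1.8]
opening: 12.0
gripper_force: 5.0
```

Emit:
servo_tool([
  [[0,0,0],0],
  [[0,0,0],0],
  [[0,0,0],0],
  [[0,0,0],0],
], grip_force=35)

```text
clock: 14.02
position: [502.0, -250.2, 187.3]
orientation: [-0.0, -0.007, 1.0, 0.0]
wrist_force: [-0.2, -0.1, -2.0]
opening: 11.8
gripper_force: 35.0
```

Emit:
servo_tool([
  [[0,0,-1],0],
  [[0,0,-2],0],
  [[0,0,-3],0],
  [[0,0,-4],0],
  [[0,0,-5],0],
  [[0,0,-6],0],
  [[0,0,-7],0],
  [[0,0,-8],0],
  [[0,0,-8],0],
  [[0,0,-8],0],
  [[0,0,-8],0],
  [[0,0,-8],0],
])

```text
clock: 15.02
position: [502.1, -250.2, 256.4]
orientation: [0.0, -0.007, 1.0, -0.0]
wrist_force: [-0.1, -0.5, -2.1]
opening: 11.9
gripper_force: 35.0
```

Emit:
servo_tool([
  [[0,0,-8],0],
  [[0,0,-8],0],
  [[0,0,-8],0],
  [[0,0,-8],0],
  [[0,0,-8],0],
  [[0,0,-8],0],
  [[0,0,-8],0],
  [[0,0,-7],0],
  [[0,0,-6],0],
  [[0,0,-4],0],
  [[0,0,-3],0],
  [[0,0,-2],0],
])

```text
clock: 16.02
position: [502.1, -250.2, 333.7]
orientation: [-0.0, -0.007, 1.0, -0.0]
wrist_force: [1.1, -0.1, -1.9]
opening: 11.7
gripper_force: 35.0
```

Emit:
servo_tool([
  [[0,0,-1],0],
  [[0,0,0],0],
  [[0,0,0],0],
  [[0,0,0],0],
])

```text
clock: 16.35
position: [502.0, -250.2, 334.1]
orientation: [-0.0, -0.007, 1.0, 0.0]
wrist_force: [0.3, -0.4, -1.7]
opening: 11.7
gripper_force: 35.0
```

```bash
cat > ball.py <<'E'
from h import *
import sys
s=env.sense();q=s['orientation'];print(s['clock'],s['position'],q,2*np.degrees(np.arctan2(q[2],q[1]))-90,s['moment'])
p,_=snap('scene');_,W=cloud('scene')
x,y,z=s['position']
d=np.linalg.norm(W-np.array([x,y,z-163+0]),axis=2)
v,u=np.where(d<150);c=(slice(max(v.min()-5,0),v.max()+5),slice(max(u.min()-5,0),u.max()+5));print(c)
o=p[c];f=min(790/o.shape[1],590/o.shape[0]);o=cv2.resize(o,None,fx=f,fy=f,interpolation=cv2.INTER_CUBIC)
cv2.imwrite('pics/'+sys.argv[1],np.clip(o[:,:,::-1]*1.4,0,255).astype(np.uint8))
# rim points: fit plane
L=W-np.array([x,y,z-188]);r=np.hypot(L[...,0],L[...,1])
m=(r>52)&(r<60)&(L[...,2]>18)&(L[...,2]<34);m&=~np.isnan(L[...,0])
P=L[m];a=np.linalg.lstsq(np.c_[P[:,:2],np.ones(len(P))],P[:,2],rcond=None)[0];print('rim',len(P),np.degrees(a[:2]),a[2])
m=(abs(L[...,2]-34)<12)&(r<40);B=L[m];print('ball pts',len(B),B.mean(0))
if len(B)>20:
    A=np.c_[2*B,np.ones(len(B))];k=np.linalg.lstsq(A,(B**2).sum(1),rcond=None)[0];print('sphere',k[:3],np.sqrt(k[3]+k[:3]@k[:3]))
E
python3 ball.py b0.png
```

```text
16.35 [ 501.95967423 -250.18123369  334.13726802] [-3.36723576e-04 -6.60739267e-03  9.99978102e-01  1.56433725e-04] 90.75715698855274 [ 0.03407665 -0.0400995  -0.02049307]
(slice(np.int64(206), np.int64(286), None), slice(np.int64(170), np.int64(233), None))
rim 320 [-0.07459724 -0.4257294 ] 25.4932904952504
ball pts 183 [ 7.97823874 -5.11702009 36.52412914]
sphere [ 2.03211623  0.33083565 27.13504341] 17.8412991534769
```

View pics/b0.png

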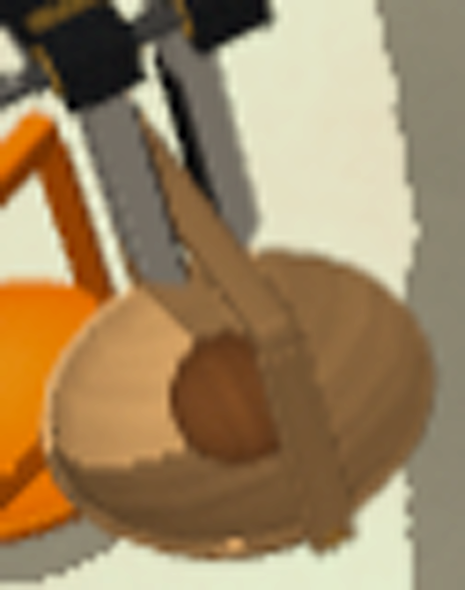

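The dish hangs level (rim tilt under 0.5°) with the ball in the middle, at crop (228,395). I'm carrying it across gently.

Emit:
servo_tool([
  [[-0.2,1,0],0],
  [[-0.4,2,0],0],
  [[-0.6,3,0],0],
  [[-0.8,4,0],0],
  [[-1.1,5,0],0],
  [[-1.3,6,0],0],
  [[-1.3,6,0],0],
  [[-1.3,6,0],0],
  [[-1.3,6,0],0],
  [[-1.3,6,0],0],
  [[-1.3,6,0],0],
  [[-1.3,6,0],0],
])

```text
clock: 17.4
position: [513.7, -192.4, 334.5]
orientation: [-0.0, -0.007, 1.0, 0.0]
wrist_force: [0.8, 0.5, -2.3]
opening: 11.7
gripper_force: 35.0
```

Emit:
servo_tool([
  [[-1.3,6,0],0],
  [[-1.3,6,0],0],
  [[-1.3,6,0],0],
  [[-1.3,6,0],0],
  [[-1.3,6,0],0],
  [[-1.3,6,0],0],
  [[-1.3,6,0],0],
  [[-1.3,6,0],0],
  [[-1.3,6,0],0],
  [[-1.3,6,0],0],
  [[-1.3,6,0],0],
  [[-1.3,6,0],0],
])

```text
clock: 18.4
position: [528.3, -120.3, 334.4]
orientation: [-0.0, -0.007, 1.0, 0.0]
wrist_force: [0.3, 0.3, -2.5]
opening: 12.1
gripper_force: 35.0
```

Emit:
servo_tool([
  [[-1.3,6,0],0],
  [[-1.3,6,0],0],
  [[-1.3,6,0],0],
  [[-1.3,6,0],0],
  [[-1.3,6,0],0],
  [[-1.3,6,0],0],
  [[-1.3,6,0],0],
  [[-1.3,6,0],0],
  [[-1.1,5,0],0],
  [[-0.9,4.3,0],0],
  [[-0.8,4,0],0],
  [[-0.6,3,0],0],
])

```text
clock: 19.4
position: [541.2, -55.9, 334.5]
orientation: [-0.0, -0.007, 1.0, 0.0]
wrist_force: [-0.5, 0.4, -2.4]
opening: 11.9
gripper_force: 35.0
```

Emit:
servo_tool([
  [[-0.4,2,0],0],
  [[-0.2,1,0],0],
  [[0,0.5,0],0],
  [[0,0,0],0],
  [[0,0,0],0],
  [[0,0,0],0],
  [[0,0,0],0],
  [[0,0,0],0],
  [[0,0,0],0],
  [[0,0,0],0],
  [[0,0,0],0],
  [[0,0,0],0],
])

```text
clock: 20.4
position: [541.7, -52.9, 334.5]
orientation: [-0.0, -0.007, 1.0, 0.0]
wrist_force: [-0.4, -0.5, -1.9]
opening: 11.8
gripper_force: 35.0
```

Emit:
servo_tool([
  [[0,0,0],0.01],
  [[0,0,0],0.02],
  [[0,0,0],0.03],
  [[0,0,0],0.04],
  [[0,0,0],0.05],
  [[0,0,0],0.06],
  [[0,0,0],0.06],
  [[0,0,0],0.06],
  [[0,0,0],0.06],
  [[0,0,0],0.06],
  [[0,0,0],0.06],
  [[0,0,0],0.06],
])

```text
clock: 21.4
position: [541.7, -52.8, 334.5]
orientation: [0.0, 0.277, 0.961, 0.0]
wrist_force: [1.1, 0.1, -1.1]
opening: 11.7
gripper_force: 35.0
```

Emit:
servo_tool([
  [[0,0,0],0.06],
  [[0,0,0],0.06],
  [[0,0,0],0.06],
  [[0,0,0],0.06],
  [[0,0,0],0.06],
  [[0,0,0],0.06],
  [[0,0,0],0.06],
  [[0,0,0],0.06],
  [[0,0,0],0.06],
  [[0,0,0],0.06],
  [[0,0,0],0.06],
  [[0,0,0],0.06],
])

```text
clock: 22.4
position: [541.7, -52.8, 334.5]
orientation: [-0.0, 0.597, 0.802, 0.0]
wrist_force: [-0.1, 0.7, -1.7]
opening: 11.5
gripper_force: 35.0
```

Emit:
servo_tool([
  [[0,0,0],0.06],
  [[0,0,0],0.06],
  [[0,0,0],0.05],
  [[0,0,0],0.04],
  [[0,0,0],0.03],
  [[0,0,0],0.03],
  [[0,0,0],0.02],
  [[0,0,0],0.01],
  [[0,0,0],0],
  [[0,0,0],0],
  [[0,0,0],0],
  [[0,0,0],0],
])

```text
clock: 23.4
position: [541.7, -52.9, 334.5]
orientation: [-0.0, 0.709, 0.705, 0.0]
wrist_force: [0.1, 0.8, -2.4]
opening: 11.7
gripper_force: 35.0
```

```bash
python3 ball.py b1.png; python3 - <<'E'
from h import *
s=env.sense();x,y,z=s['position'];P,W=cloud('scene')
w=W.reshape(-1,3);m=w[(np.hypot(w[:,0]-x,w[:,1]-y)<70)&(abs(w[:,2]-(z-71))<4)];print(len(m),cv2.minAreaRect(m[:,:2].astype(np.float32)))
E
```

```text
23.4 [541.73114568 -52.93522663 334.48984392] [-8.32139319e-06  7.09194924e-01  7.05012451e-01  5.52383441e-05] -0.3388998722721652 [0.02053282 0.06919064 0.01401253]
(slice(np.int64(185), np.int64(295), None), slice(np.int64(254), np.int64(328), None))
rim 294 [ 0.0043953  -0.59534361] 25.344368901748663
ball pts 215 [ 8.66015365 -1.94229265 36.10887022]
sphere [ 2.36375865  1.39493857 27.32391614] 18.257613548963068
151 ((549.8837280273438, -77.51325988769531), (35.57145309448242, 63.38228988647461), 11.415962219238281)
```

View pics/b1.png

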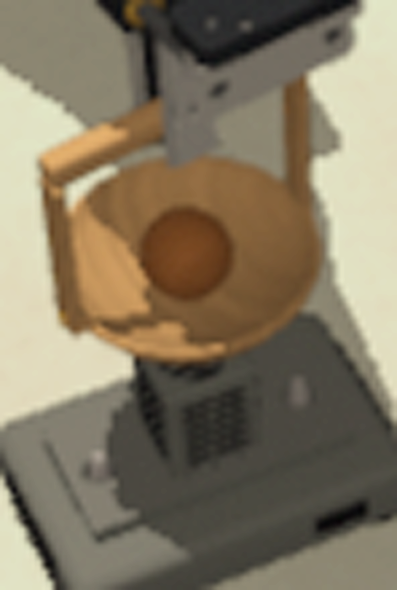

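The dish is level, with the ball centred at crop (187,252), above the duct, and its open side faces the front. A tiny yaw trim and settle, then I hand in.

Emit:
servo_tool([
  [[0,0,0],-0.005],
  [[0,0,0],-0.005],
  [[0,0,0],0],
  [[0,0,0],0],
  [[0,0,0],0],
  [[0,0,0],0],
  [[0,0,0],0],
  [[0,0,0],0],
  [[0,0,0],0],
  [[0,0,0],0],
  [[0,0,0],0],
  [[0,0,0],0],
])

```text
clock: 24.45
position: [541.7, -52.9, 334.4]
orientation: [-0.0, 0.706, 0.708, -0.0]
wrist_force: [0.4, 1.8, -2.3]
opening: 11.7
gripper_force: 35.0
```

```bash
python3 -c "
from h import *
print(env.sense()['orientation'],env.job_done())"
```

```text
the job is handed in; nothing more can be done
[-5.29910433e-05  7.05716272e-01  7.08494559e-01 -1.17093629e-05] None
```

The duct is seated flat over both pegs, and the job is handed in with the dish held level about 4 cm above the duct's middle, its open side facing the front edge and the ball centred.

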